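Closing time: sweep the display lights off

TASK

It is closing time: put a fingertip in under the riser's shelf and switch off the four display lights in one drag along the panel from left to right, tipping each slim toggle over to the right in turn, without skipping one or lifting the finger out part-way. Leave the ball-ended cooler switch at the right end standing on as it is, and do not disturb the jars, the tin and the gift box; then draw the hand back.

Things in the scene. Friction and masses are not known exactly. Their poses are not given: they have to be found in the camera images.
- riser: Fixed wooden counter-top riser, 300 mm wide (y). Its top shelf (z 185 to 200 mm, x -8 to +120 mm, 310 mm wide) overhangs a sloped switch panel, so a hand straight from above meets the shelf; a back box (x 54 to 114 mm) carries it; front and both sides are open. Origin on the counter, straight below the panel's middle; x to its back, y to its left as one faces it, z up.
- panel: The switch panel under the shelf, sloped 35 degrees and facing the robot and up; origin in the middle of its face, 75 mm above the counter; z points out of the face (at 35 degrees from vertical, towards the front), x up the slope, y to the left along the row of switches. Face 84 mm along the slope, 292 mm along y.
- shelf_edge (a point): middle of the front lower edge of the shelf above the panel (edge runs along the riser's y, 310 mm long)
- cooler_switch (a joint): The cooler switch, alone on its own plate at the right end of the panel: stem with a black ball 20 mm across, its centre 30 mm from the foot. 0 to 0.2 = on (leaning left), must stay on; moves like the toggles.
- cooler_switch_foot (a point): foot of the cooler switch on the panel's face, 72 mm to the right of toggle 4's foot
- shelf_jar: Jam jar, 54 mm across, 70 mm high, standing loose on the riser's shelf; origin under its centre, z up
- shelf_gift: Small ribboned gift box, 64 x 67 x 64 mm, standing loose on the riser's shelf; origin under its centre, z up
- tin: Low round tin, 65 mm across, 36 mm high, loose on the counter to the right of the riser; origin under its centre, z up
- honey: Honey jar, 54 mm across, 75 mm high, loose on the counter to the left of the riser; origin under its centre, z up
- toggle_1 (a joint): Light toggle 1 of 4 from the left: slim steel lever, 34 mm long, 8 mm thick, swings along the row. 0 = on, leaning 0.26 rad left of the face's normal; grows as it tips right; 1.5 = end stop (tip 14 mm off the face); off above 0.85. Its end takes about 1.5 N; it stays where left. A fingertip dragged to the right 15 to 24 mm off the face tips it and passes over it.
- toggle_1_foot (a point): foot (pivot) of toggle 1 on the panel's face; the feet are 40 mm apart along the panel's y
- toggle_2 (a joint): Light toggle 2 of 4 from the left: slim steel lever, 34 mm long, 8 mm thick, swings along the row. 0 = on, leaning 0.26 rad left of the face's normal; grows as it tips right; 1.5 = end stop (tip 14 mm off the face); off above 0.85. Its end takes about 1.5 N; it stays where left. A fingertip dragged to the right 15 to 24 mm off the face tips it and passes over it.
- toggle_2_foot (a point): foot (pivot) of toggle 2 on the panel's face; the feet are 40 mm apart along the panel's y
- toggle_3 (a joint): Light toggle 3 of 4 from the left: slim steel lever, 34 mm long, 8 mm thick, swings along the row. 0 = on, leaning 0.26 rad left of the face's normal; grows as it tips right; 1.5 = end stop (tip 14 mm off the face); off above 0.85. Its end takes about 1.5 N; it stays where left. A fingertip dragged to the right 15 to 24 mm off the face tips it and passes over it.
- toggle_3_foot (a point): foot (pivot) of toggle 3 on the panel's face; the feet are 40 mm apart along the panel's y
- toggle_4 (a joint): Light toggle 4 of 4 from the left: slim steel lever, 34 mm long, 8 mm thick, swings along the row. 0 = on, leaning 0.26 rad left of the face's normal; grows as it tips right; 1.5 = end stop (tip 14 mm off the face); off above 0.85. Its end takes about 1.5 N; it stays where left. A fingertip dragged to the right 15 to 24 mm off the face tips it and passes over it.
- toggle_4_foot (a point): foot (pivot) of toggle 4 on the panel's face; the feet are 40 mm apart along the panel's y
Things that resemble listed ones, but are neither listed nor needed, are in the scene too. Leave any blue or purple look-alike of the honey alone.

How it is judged:
By the outcome, as a careful person would: the job done as asked, in the order asked, and still so for the second after the job is handed in, with the robot touching nothing.
It also fails if it takes over 29 s, if anything falls off the work surface, if the arm or the gripper's body presses on something with over 40 N, if the wrist force passes 120 N, or if a joint passes its speed limit or range.

ROBOT

A 6-joint arm with a two-finger parallel gripper is mounted at the origin on a cart in front of the work surface, level with it; the furniture and walls round the work are solid. World frame = base frame: x ahead of the robot, y to its left, z up, the work surface at z = 0. Lengths are in m, angles in rad, forces in N, time in s.
With the tool pointing down it reaches from about 0.275 to 0.825 m from the base axis. Payload 4.9 kg.
Tool frame: the origin (TCP) lies midway between the tips of the shut fingers; the grasp point (between the pads) lies 19 mm behind it (bot.grip_depth is the distance from the TCP to the grasp point, in m); y points along the fingers, x is the direction in which the jaws open and shut, and the axes are right-handed (so a half turn about y gives the same grasp; the last joint's range is limited). The gripper opens to 85 mm and grips with 20 to 120 N. Pads are 22 mm wide; open, the fingers measure 114 mm over their backs; the gripper's body (76 mm by 85 mm) begins 54 mm behind the grasp point. The pads swing forward as they close: fully open they stand 13 mm farther back than shut.
Start: joints at [1.204, 0.326, -0.193, 1.052, 0, 1.437], TCP at [0.127, 0.535, 0.231] pointing down, gripper open.
Joint ranges: [-2.65, 2.65], [-0.97, 1.79], [-1.3, 1.35], [-1.93, 2.1], [-1.47, 1.37], [-3.14, 3.14]. Speed limits (rad/s): [2.57, 2.57, 3.14, 3.14, 3.14, 3.14].

INTERFACE

Orientations are given as a unit quaternion [w, x, y, z].
In Python, from cell import bot gives the robot as it stands. Calls block until the motion is done:
- bot.move_pose(position, orientation): joint-space move of the TCP to a pose.
- bot.move_linear(position, speed=0.15, rotation=None, until_force=None): straight line of the TCP; rotation=None keeps the orientation; speed is the mean speed in m/s. With until_force (N) it stops when the force on the tool has changed by that much, and returns True; else False.
- bot.goto_joints(angles): joint-space move.
- bot.set_gripper(opening, grasp_force=None): opening from 0.0 (shut) to 1.0 (fully open); grasp_force is the grip in N (None keeps the last); returns when the fingers have stopped.
- bot.wait(seconds).
- bot.solve_ik(position, orientation): joint angles nearest the present ones, or None.
- bot.camera(name): name is "scene" or "top" or "wrist"; returns the picture (400x640x3 uint8, red, green, blue); there is no depth.
- bot.calibration(name): a dict with "mtx" (3x3 intrinsics, pixels), "extrinsics" (4x4, takes a point from world to camera coordinates); the wrist camera has in their place "hand_eye" (4x4, takes a point from camera to tool coordinates, whose origin is the TCP and whose axes are the tool frame's). Camera axes: x right, y down, z forward; pixel columns grow to the right and rows downward; lengths in m; the calibration is good to about 2 mm. A picture is of the moment at which its call begins: read the wrist's pose just before it. calibration takes no time and is no camera call.
A pose or a line that the arm cannot do raises bot.PlanningError and nothing moves.
- bot.close_job(): hands the job in, once; it reports no verdict.
Trained networks look in the newest picture that a camera, given by its name, has taken for a name from the list of things; names that differ only in an ending like _2 or _b are one class to them, and where a whole thing is asked for, a point or a joint stands for the part that bears it (a point fixed in the world has none). Each returns a list of dicts, best first, with "confidence" (0 to 1); they miss things now and then, are a little off and sometimes report something else, mostly with a low value. They report only what shows in the picture. A call takes as long as a camera call. They do not tell look-alikes from the thing itself.
- bot.search_frame(camera, thing): "bbox" ([left, top, width, height] in pixels, round what is visible of it).
Readings, each from a call of its own:
- bot.read_clock(): time.
- bot.read_joint_positions(): joint angles.
- bot.read_joint_vel(): joint speeds.
- bot.read_joint_efforts(): joint torques, N m.
- bot.read_position(): TCP position.
- bot.read_tool_rot(): TCP orientation.
- bot.read_ft_force(): force on the tool from outside, world axes, zero at the start.
- bot.read_moment(): the same for the moment, N m.
- bot.read_gripper_width(): opening from 0.0 (shut) to 1.0 (fully open).
Only numpy, scipy, OpenCV 4.12 (cv2) and the standard library are available. Lean on these libraries where they do the work, as an engineer would, in place of code of your own. Each camera call takes 0.05 s, during which the arm holds its last target. There are 200 camera calls.

## Working session

There is one attempt and no reset: what is moved stays moved. The work goes in short steps, each a Python script; the robot and the scene stay as the last script left them, time stands still between calls to the robot, and variables do not carry over. Pictures are saved under pics/ and viewed, about 8 in all and at most 12, crops included, and the job is handed in when it is done.

```bash
mkdir -p pics; ls
python3 - <<'E'
from cell import bot
import cv2, numpy as np
for c in ["scene","top"]:
    im=bot.camera(c); cv2.imwrite(f"pics/{c}0.png",im[:,:,::-1])
    for t in ["toggle_1","cooler_switch","riser","panel","shelf_jar","shelf_gift","tin","honey"]:
        print(c,t,[(np.round(d["bbox"],1).tolist(),round(d["confidence"],2)) for d in bot.search_frame(c,t)][:6])
    k=bot.calibration(c); print(np.round(k["mtx"],1).tolist(),np.round(k["extrinsics"],4).tolist())
print(np.round(bot.calibration("wrist")["hand_eye"],4).tolist(), np.round(bot.calibration("wrist")["mtx"],1).tolist(), bot.read_clock(), bot.read_tool_rot())
E
```

```text
pics
scene toggle_1 []
scene cooler_switch [([339.5, 240.6, 8.6, 12.2], 0.62), ([265.8, 184.6, 104.1, 86.5], 0.4)]
scene riser [([269.2, 142.5, 131.4, 139.2], 0.6), ([268.4, 182.3, 102.5, 86.9], 0.33)]
scene panel [([267.7, 183.6, 107.2, 90.1], 0.58)]
scene shelf_jar [([297.6, 128.1, 27.3, 33.1], 0.89)]
scene shelf_gift [([343.2, 164.2, 40.2, 37.5], 0.77), ([268.2, 181.8, 103.6, 89.7], 0.71)]
scene tin [([361.3, 265.3, 28.4, 29.6], 0.82)]
scene honey [([235.2, 206.9, 19.3, 29.3], 0.88), ([267.5, 137.9, 132.0, 142.5], 0.71), ([258.9, 182.6, 25.1, 27.2], 0.69), ([254.6, 226.2, 23.5, 35.3], 0.63)]
[[471.8, 0.0, 310.1], [0.0, 471.8, 200.2], [0.0, 0.0, 1.0]] [[0.7827, -0.6222, -0.0147, -0.5546], [-0.459, -0.5612, -0.6887, 0.3518], [0.4202, 0.5459, -0.7249, 1.0149], [0.0, 0.0, 0.0, 1.0]]
top toggle_1 [([236.5, 123.9, 153.0, 94.2], 0.52)]
top cooler_switch [([359.2, 189.6, 7.7, 12.1], 0.51)]
top riser [([237.9, 126.1, 150.9, 94.1], 0.77)]
top panel [([255.3, 189.0, 121.8, 32.0], 0.87)]
top shelf_jar [([256.3, 143.6, 28.8, 29.8], 0.73), ([255.3, 187.3, 121.0, 30.6], 0.64)]
top shelf_gift [([334.4, 131.0, 37.7, 33.9], 0.65)]
top tin [([237.8, 125.6, 149.9, 90.6], 0.7), ([379.0, 177.3, 26.4, 22.1], 0.69)]
top honey [([280.1, 244.2, 23.8, 18.2], 0.89), ([226.0, 192.9, 28.3, 23.3], 0.68), ([242.5, 235.2, 22.3, 21.0], 0.63)]
[[502.2, 0.0, 319.7], [0.0, 502.2, 191.5], [0.0, 0.0, 1.0]] [[0.0026, -1.0, 0.0014, -0.112], [-0.9923, -0.0028, -0.1235, 0.6594], [0.1235, -0.0011, -0.9923, 1.168], [0.0, 0.0, 0.0, 1.0]]
[[1.0, -0.0, 0.0012, -0.0001], [-0.0012, -0.3044, 0.9526, -0.1421], [0.0004, -0.9526, -0.3044, 0.0776], [0.0, 0.0, 0.0, 1.0]] [[288.8, 0.0, 320.2], [0.0, 288.8, 196.1], [0.0, 0.0, 1.0]] 0.9 [ 0.55469336 -0.55468557 -0.43855875  0.43852642]
```

Run:
```python
import cv2,numpy as np
a=cv2.imread("pics/scene0.png")[110:310,215:415];b=cv2.imread("pics/top0.png")[110:270,215:415]
cv2.imwrite("pics/a.png",cv2.resize(a,None,fx=3,fy=3,interpolation=2))
cv2.imwrite("pics/b.png",cv2.resize(b,None,fx=3.7,fy=3.7,interpolation=2))
```

```text
(no output)
```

View pics/a.png

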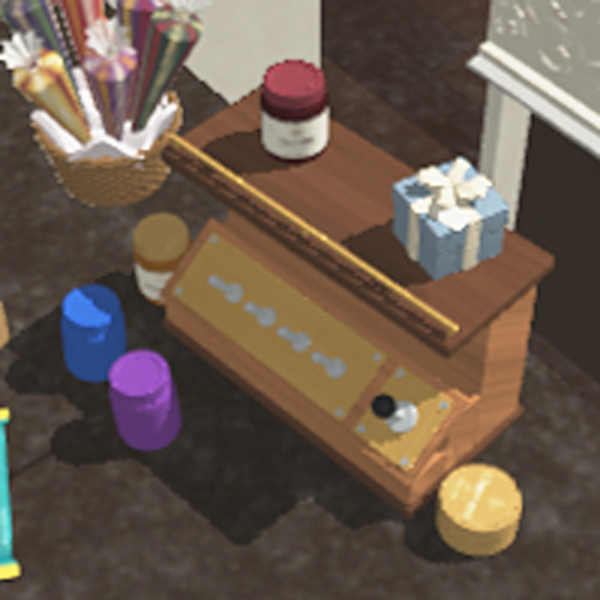

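View pics/b.png

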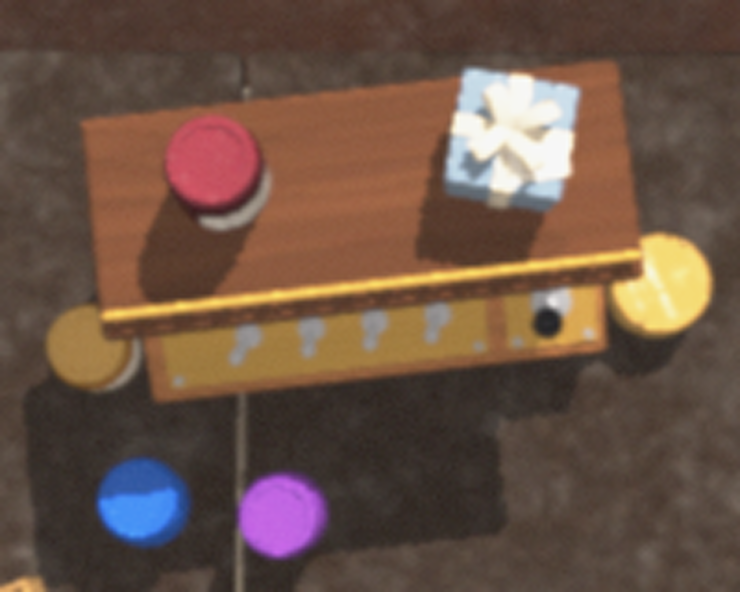

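```bash
cat > h.py <<'E'
import numpy as np
from cell import bot
from scipy.spatial.transform import Rotation as R
def proj(c,P):
    k=bot.calibration(c);P=np.atleast_2d(P);E=np.array(k["extrinsics"])
    q=(P@E[:3,:3].T+E[:3,3])@np.array(k["mtx"]).T
    return q[:,:2]/q[:,2:]
c,s=np.cos(np.radians(35)),np.sin(np.radians(35))
def pan(p): # panel -> riser
    p=np.atleast_2d(p); return np.c_[p[:,0]*c-p[:,2]*s,p[:,1],0.075+p[:,0]*s+p[:,2]*c]
def wor(p,x): # riser->world
    p=np.atleast_2d(p); return p@R.from_euler('z',x[2]).as_matrix().T+[x[0],x[1],0]
E
cat > fit.py <<'E'
from h import *
from scipy.optimize import least_squares
S=lambda l:np.array(l)/3+[215,110]-.33; T=lambda l:np.array(l)/3.7+[215,110]-.36
feetS=S([(232,292),(265,316),(301,341),(337,367),(402,416)])
feetT=T([(248,335),(313,328),(376,320),(440,313),(552,300)])
cT=T([(103,316),(640,252),(82,122),(615,62)]); cS=S([(166,138),(460,328),(553,262)])
sh=np.array([[-.008,.155,.2],[-.008,-.155,.2],[.12,.155,.2],[.12,-.155,.2]])
def feet(x): 
    y=x[3]-np.array([0,.04,.08,.12,.192]); return pan(np.c_[np.full(5,x[4]),y,np.full(5,.003)])
def res(x,full=False):
    r=[proj("top",wor(sh,x))-cT,proj("scene",wor(sh[[0,1,3]],x))-cS,proj("scene",wor(feet(x),x))-feetS,proj("top",wor(feet(x),x))-feetT]
    return r if full else np.vstack(r).ravel()
f=least_squares(res,[.66,-.1,.1,.084,0],loss='soft_l1')
print(np.round(f.x,4))
for r in res(f.x,True): print(np.round(r,1).tolist())
np.save("pose.npy",f.x)
print(np.round(wor(feet(f.x),f.x),3).tolist())
E
python3 fit.py
```

```text
[ 0.6501 -0.1007  0.1187  0.0806 -0.0035]
[[-0.7, 3.9], [1.6, 4.2], [-0.9, -3.4], [0.4, -3.7]]
[[-1.3, 3.2], [-2.5, 6.6], [3.0, -2.4]]
[[0.7, 0.9], [0.6, 0.9], [-0.1, 0.9], [-0.4, 0.9], [-0.0, 0.8]]
[[-0.1, -0.5], [-0.6, -0.6], [-0.6, -0.4], [-0.9, -0.5], [-0.6, -0.5]]
[[0.636, -0.021, 0.075], [0.641, -0.061, 0.075], [0.645, -0.101, 0.075], [0.65, -0.14, 0.075], [0.659, -0.212, 0.075]]
```

View pics/top0.png

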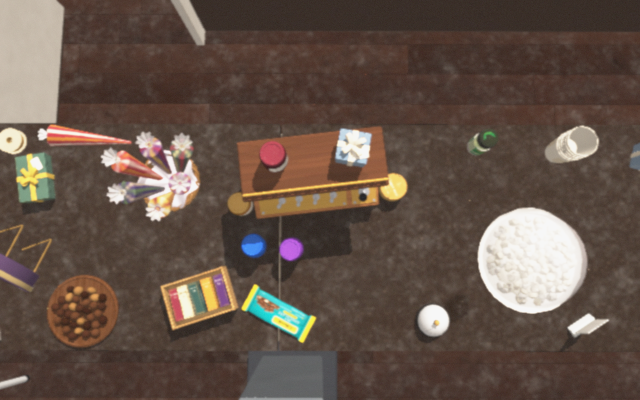

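View pics/scene0.png

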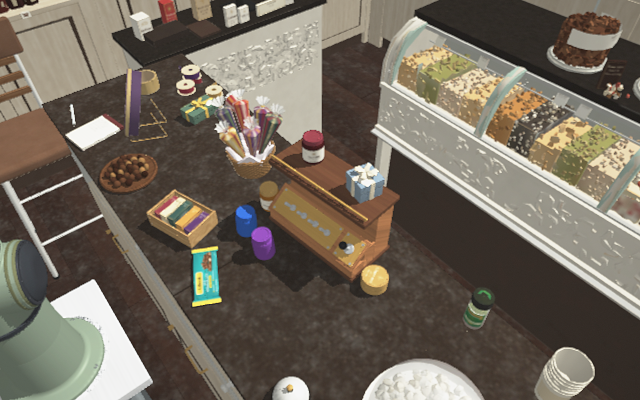

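```bash
cat >> h.py <<'E'
def quat(x,tilt=45):  # approach tilt from vertical
    t=np.radians(tilt); Y=np.array([np.sin(t),0,-np.cos(t)]); X=np.array([0,1.,0])
    M=R.from_euler('z',x[2]).as_matrix()@np.c_[X,Y,np.cross(X,Y)]
    return R.from_matrix(M).as_quat(scalar_first=True), M
E
python3 - <<'E'
from h import *
x=np.load("pose.npy"); q,M=quat(x)
for n,py,h,back in [("pre",x[3]+.038,.02,.13),("in",x[3]+.038,.02,0),("end",x[3]-.14,.02,0)]:
    P=wor(pan([x[4],py,h]),x)[0]-back*M[:,1]
    j=bot.solve_ik(P,q); print(n,np.round(P,3),None if j is None else np.round(j,2))
# feet-only check, independent per-point triangulation
import cv2
S=lambda l:np.array(l)/3+[215,110]-.33; T=lambda l:np.array(l)/3.7+[215,110]-.36
a=S([(232,292),(265,316),(301,341),(337,367),(402,416)]);b=T([(248,335),(313,328),(376,320),(440,313),(552,300)])
K=[np.array(bot.calibration(c)["mtx"])@np.array(bot.calibration(c)["extrinsics"])[:3] for c in("scene","top")]
X=cv2.triangulatePoints(K[0],K[1],a.T,b.T); print(np.round((X[:3]/X[3]).T,3).tolist())
print(np.round(R.from_quat(bot.read_tool_rot(),scalar_first=True).as_matrix(),2).tolist())
E
```

```text
pre [0.53  0.004 0.181] [-0.3   0.   -1.14 -0.31  0.29 -0.3 ]
in [0.622 0.015 0.089] [-0.21  0.4  -1.04 -0.63  0.23 -0.23]
end [ 0.643 -0.161  0.089] [-0.57  0.45 -0.87 -0.41  0.46 -0.53]
[[0.634, -0.022, 0.081], [0.638, -0.062, 0.082], [0.644, -0.102, 0.082], [0.649, -0.143, 0.082], [0.657, -0.213, 0.081]]
[[0.23, 0.0, -0.97], [0.97, 0.0, 0.23], [0.0, -1.0, -0.0]]
```

Run:
```python
from h import *
import cv2
x=np.load("pose.npy"); q,M=quat(x)
bot.set_gripper(0.0)
r=bot.read_tool_rot()
bot.move_pose([.33,.2,.28],bot.read_tool_rot())
P=wor(pan([x[4],x[3]-.06,.02]),x)[0]-.17*M[:,1]
bot.move_pose(P,q)
bot.wait(.2)
p=bot.read_position();r=bot.read_tool_rot()
im=bot.camera("wrist");cv2.imwrite("pics/w1.png",im[:,:,::-1])
np.savez("w1.npz",p=p,r=r)
print(P,p,bot.read_clock())
k=bot.calibration("wrist");H=np.array(k["hand_eye"])
T=np.eye(4);T[:3,:3]=R.from_quat(r,scalar_first=True).as_matrix();T[:3,3]=p
E=np.linalg.inv(T@H)
def pw(X): 
    a=(np.atleast_2d(X)@E[:3,:3].T+E[:3,3])@np.array(k["mtx"]).T; return a[:,:2]/a[:,2:]
ys=x[3]-np.array([0,.04,.08,.12,.192])
o=im[:,:,::-1].copy()
for X,col in [(pan(np.c_[np.full(5,x[4]),ys,np.zeros(5)]),(0,0,255)),(pan(np.c_[np.full(5,x[4]),ys+.0087,np.full(5,.033)]),(0,255,0)),(np.array([[-.008,.155,.185],[-.008,0,.185],[-.008,-.155,.185]]),(255,255,0)),(pan([[s1*.042,s2*.146,0] for s1 in(1,-1) for s2 in(1,-1)]),(255,0,255))]:
    for u in pw(wor(X,x)): cv2.drawMarker(o,tuple(int(v) for v in np.round(u)),col,0,8,1)
cv2.imwrite("pics/w1o.png",o)
```

```text
[ 0.51401086 -0.09619561  0.20957097] [ 0.5144698  -0.09532744  0.20987471] 4.7083
```

View pics/w1o.png

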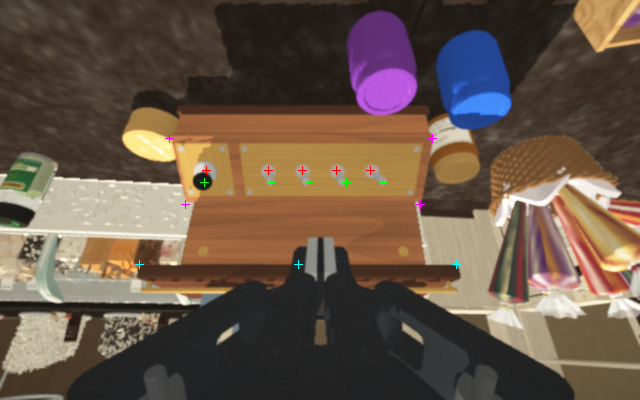

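Run:
```python
from h import *
import cv2
x=np.load("pose.npy"); q,M=quat(x)
at=lambda y,b=0: wor(pan([x[4],y,.0205]),x)[0]-b*M[:,1]
y0=x[3]+.038
bot.move_pose(at(y0,.13),q)
hit=bot.move_linear(at(y0),speed=.1,until_force=6)
p=bot.read_position(); print("in",hit,np.round((p-at(y0))*1e3,1),np.round(bot.read_ft_force(),1),bot.read_clock())
im=bot.camera("wrist");cv2.imwrite("pics/w2.png",im[:,:,::-1])
```

```text
in False [-0.1 -0.1  0.4] [-0.7  0.5  0. ] 6.6583
```

View pics/w2.png

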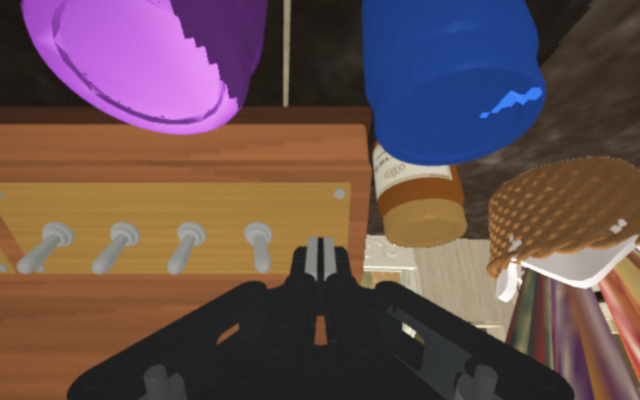

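Run:
```python
from h import *
import cv2
x=np.load("pose.npy"); q,M=quat(x)
at=lambda y,b=0: wor(pan([x[4],y,.0205]),x)[0]-b*M[:,1]
k=bot.calibration("wrist");T=np.eye(4);T[:3,:3]=R.from_quat(bot.read_tool_rot(),scalar_first=True).as_matrix();T[:3,3]=bot.read_position()
E=np.linalg.inv(T@np.array(k["hand_eye"]))
X=wor(pan([[x[4],x[3]-.04*i,h] for i in range(4) for h in (.003,)]+[[x[4],x[3]+.0087,.033]]),x)
a=(X@E[:3,:3].T+E[:3,3])@np.array(k["mtx"]).T; uv=a[:,:2]/a[:,2:]
print(np.round(uv).tolist())
err=np.abs(uv[0]-[257,232]).max(); assert err<9,err
hit=bot.move_linear(at(x[3]-.12-.020),speed=.055,until_force=18)
p=bot.read_position(); print("drag",hit,np.round((p-at(x[3]-.14))*1e3,1),np.round(bot.read_ft_force(),1),bot.read_clock())
im=bot.camera("wrist");cv2.imwrite("pics/w3.png",im[:,:,::-1])
```

```text
[[258.0, 233.0], [192.0, 233.0], [126.0, 233.0], [60.0, 233.0], [263.0, 267.0]]
drag False [ 0.1 -0.1  0.1] [-0.3 -0.   1.4] 10.0917
```

View pics/w3.png

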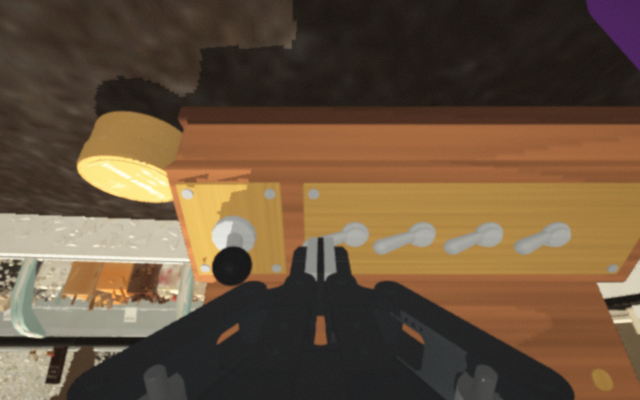

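Run:
```python
from h import *
import cv2
x=np.load("pose.npy"); q,M=quat(x)
at=lambda y,b=0: wor(pan([x[4],y,.0205]),x)[0]-b*M[:,1]
bot.move_linear(at(x[3]-.14,.2),speed=.12)
bot.wait(.3)
print(np.round(bot.read_ft_force(),1),bot.read_clock())
w=bot.camera("wrist")[100:330,100:540,::-1]
s_=bot.camera("scene")[110:310,215:415,::-1]
w=cv2.resize(w,(765,400));s_=cv2.resize(s_,(400,400))
cv2.imwrite("pics/w4.png",cv2.resize(np.hstack([w,s_]),None,fx=.68,fy=.68,interpolation=3))
for t in ["shelf_jar","shelf_gift","tin","honey"]:
    print(t,[(np.round(d["bbox"],1).tolist(),round(d["confidence"],2)) for d in bot.search_frame("scene",t)][:3])
```

```text
[ 0.6 -0.1 -0. ] 12.2583
shelf_jar [([297.9, 130.5, 28.0, 34.3], 0.63)]
shelf_gift [([342.7, 163.7, 44.0, 39.2], 0.86)]
tin [([364.2, 261.5, 27.0, 31.7], 0.9), ([301.4, 132.3, 25.4, 30.0], 0.53)]
honey [([255.7, 243.1, 21.5, 16.9], 0.86), ([257.6, 184.1, 24.9, 25.2], 0.55)]
```

View pics/w4.png

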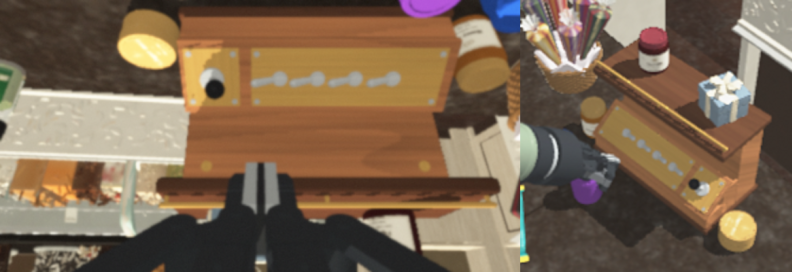

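All four toggles lean right, the cooler ball still leans left, and the jars, tin and gift box stand where they were.

```bash
python3 -c "
from cell import bot
bot.close_job()"
```

```text
the job is handed in; nothing more can be done
```

All four light toggles are switched off, done in one drag from left to right. The shut fingertip went in under the shelf and moved along about 20 mm off the panel face without lifting out part-way. I then drew the hand back about 20 cm and handed the job in at about 12.5 s.

**Toggles and cooler switch:** the last pictures show all four toggles leaning right and the cooler ball still leaning left.

**Objects and forces:** the jar, gift box and tin show where they were to within about 4 px, which is detector noise. For the honey jar I relied on the picture and a low-confidence detection (0.55), because the best hit was the purple look-alike, partly hidden by the arm. The drag never reached its 18 N stop, and the tool force after retreating was about 0 N.

**One disagreement:** in the fixed cameras, the shelf's corners made it look 15–20 mm shallower than stated. The wrist view confirmed the shelf's front edge, and the toggle feet matched the prediction to about 1 px, so it did not affect the drag.

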